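# Clip the balcony-door key onto the key stand's eye

## Task

Pick up the balcony-door key by its oak fob and clip its snap hook onto the steel eye of the key stand, letting the front bar of the eye press the sprung gate inward until it snaps shut behind the bar. While still holding the fob, lift it against the shut gate with a gentle but definite tug (about 5 N, never wrenching it) to prove that it has latched, then let the key hang freely and still from the eye. Leave the other things on the bench where they are.

Things in the scene. Friction and masses are not known exactly. Their poses are not given: they have to be found in the camera images.
- fob (a point): Centre of the key's oak fob, an upright block 44 (x) x 28 (y) x 48 mm (z) with a blue band; grasp it across its 28 mm. The key (one piece, about 0.12 kg, varies): fob, 30 mm brass blade behind (-x), steel snap hook ahead (+x). Axes: x towards the hook's nose, z up as the key stands on the fob's underside, the hook's plane upright.
- key_frame (a point): Middle of the fob's underside, 24 mm below the fob's centre, same axes. Hook of 6 mm round bar at y = 0, bar centre line: spine from x = 22 to 68 mm at z = 44, crook to x = 87 (z 20 to 34), nose tip at x = 82, z = 10.5. The 5 mm thick gate shuts the underside, from its pivot at x = 30, z = 10 to its tip at x = 74.
- mouth (a point): Point on the shut gate's centre line near its tip: x = 70, z = 10 mm from the key's frame. Here the eye's bar, coming from below, presses the gate in. Mouth with the gate fully in: bar centre at x 69 to 76. Go in until the bar is at z = 33 or so, then on towards the crook: the gate clears the bar and springs shut.
- crook (a point): Where the bar's centre ends up, inside the crook: x = 81, z = 27 mm from the key's frame. Inside the shut hook the bar's centre lies between z = 15 (on the gate) and 38 mm (under the spine); here the key hangs from it, nose up; let go, it swings for a few seconds.
- key: The loose key (fob, hook, blade and gate), origin and axes as key_frame.
- gate (a joint): Angle of the hook's sprung brass gate: 0 shut, 0.7 rad fully pressed in; it opens inward only (tip swings up towards the spine) and springs back. About 0.7 N at its tip starts it, about 2.3 N holds it fully in; shut, it stops anything from going out.
- eye (a point): Middle of the front bar of the key stand's rigid eye, on the bar's centre line, 185 mm above the bench. The bar is 6 mm round steel, straight for 32 mm along y; the eye is a closed level loop behind it, free opening 36 mm (y) by about 35 mm (x), to the post. Axes: x from the bar towards the post, y along the bar, z up.
- stand: Key stand, fixed: round dark wooden foot 100 mm wide and 20 mm high, a steel post 14 mm thick (22 mm collar at the top, top at 193 mm) and the eye, whose front bar is 48 mm from the post's axis towards -x. Origin under the foot's centre; axes as the eye.
- planter: Beige ceramic planter, 120 mm across, 112 mm high, leaves to 170 mm; origin under its centre. Leave alone.
- remote: Black remote, 165 x 46 x 18 mm; origin under its centre. Leave alone.
- coin_box: Dark red lacquered coin box with clipped lid, 116 x 84 x 50 mm; origin under its centre. Leave alone.
- photo: Clear acrylic photo block, 24 x 130 x 90 mm, standing; origin under its centre. Leave alone.
- chip_clip: Stainless spring clip standing on a foot, 50 x 90 x 85 mm; origin under its centre. Leave alone.
- mister: Green glass plant mister, 60 mm across, 150 mm high; origin under its centre. Leave alone.
There are look-alikes about, which are no part of the job. What is shaped like the stand but turquoise is not meant.

How it is judged:
By the outcome, as a careful person would: the job done as asked, in the order asked, and still so for the second after the job is handed in, with the robot touching nothing.
It also fails if it takes over 64 s, if anything falls off the work surface, if the arm or the gripper's body presses on something with over 40 N, if the wrist force passes 120 N, or if a joint passes its speed limit or range.

## Robot

A 6-joint arm with a two-finger parallel gripper is mounted at the origin on the work surface. World frame = base frame: x ahead of the robot, y to its left, z up, the work surface at z = 0. Lengths are in mm, angles in rad, forces in N, time in s.
With the tool pointing down it reaches from about 350 to 875 mm from the base axis. Payload 4.2 kg.
Tool frame: the origin (TCP) lies at the very end of the fingers, on their centre line; the grasp point (between the pads) lies arm.hold_point_z behind it (arm.hold_point_z is the distance from the TCP to the grasp point, in mm); z points along the fingers, y is the direction in which the jaws open and shut (so a half turn about z gives the same grasp; the last joint's range is limited). The gripper opens to 85 mm and grips with 20 to 120 N. Pads are 22 mm wide; open, the fingers measure 114 mm over their backs; the gripper's body (76 mm by 85 mm) begins 54 mm behind the grasp point. The pads swing forward as they close: fully open they stand 13 mm farther back than shut.
Start: joints at [1.505, 0.385, 0.008, 0, -1.194, -0.259], TCP at [199.417, 592.311, 231.312] pointing down, gripper open.
Joint ranges: [-3.14, 3.14], [-1.21, 2.06], [-1.07, 1.41], [-3.16, 2.05], [-2.99, -0.16], [-3.1, 3.1]. Speed limits (rad/s): [2.79, 2.79, 3.14, 3.14, 3.14, 3.14].

## Interface

Orientations are given as a unit quaternion [x, y, z, w].
In Python, from bench import arm gives the robot as it stands.
- The arm moves only by the tool step_arm, never from a script. Its argument "series" is a list of rows, each a list of 6 numbers: the shift along the world's x, y, z scaled (see below), then the turn, a rotation vector about the world's x, y, z scaled (see below). A call has 1 to 12 rows; each row is the pose to reach, as a shift and turn from the pose commanded when the call began; what a row does not reach only later rows make up. The controller multiplies each number of a shift by 400 mm and each number of a turn by pi/2 rad. A row lasts 1/12 s, in which the tool goes at most 41.7 mm and 7.16 degrees, less where a joint would pass 70% of its speed; a pose out of reach is approached as far as the arm can. A call with a number of a shift or a turn outside -1 to 1 is refused whole. A call with a gripper value outside its range is refused whole. "jaw" is the opening, from -1 (shut) to 1 (fully open), set as the call begins (left out, the last holds). The fingers move at their own pace and stop on an object; the grip force is fixed at half the most. Time passes only in rows, so rows that repeat a pose let the fingers close. It gives the time, the measured TCP pose, the force and the opening at its end, in the units of the state.
- arm.read_state(): the state, without advancing time (a new reading comes with each control period).
- arm.get_image(name): name is "side" or "top"; returns a dict with "image" (420x560x3 uint8, red, green, blue), "camera_matrix" (3x3 intrinsics, pixels), "k1" (the pictures are not rectified: a ray, as slopes to the right and down, at radius r is drawn at 1 + k1 r^2 times it, then the intrinsics apply), "world_from_camera" (4x4, takes a point from camera to world coordinates). Camera axes: x right, y up, looking along -z (the intrinsics and any distortion apply to the point x, -y, -z); pixel columns grow to the right and rows downward; lengths in mm; the calibration is good to about 2 mm. A picture is of the moment at which its call begins. There is no depth.
- arm.job_done(): hands the job in, once; it reports no verdict.
The state is a dict: "clock": time; "joints": joint angles; "joint_vel": joint speeds; "joint_efforts": joint torques, N m; "position": TCP position; "ee_rot": TCP orientation; "contact_force": force on the tool from outside, world axes, zero at the start; "wrist_torque": the same for the moment, N m; "gripper_width": finger opening in mm.
Only numpy, scipy, OpenCV 4.12 (cv2) and the standard library are available. Lean on these libraries where they do the work, as an engineer would, in place of code of your own. Each camera call takes 0.05 s, during which the arm holds its last target.

## Working session

There is one attempt and no reset: what is moved stays moved. The work goes in short steps, Python scripts to look and compute and a tool call to move; the robot and the scene stay as the last step left them, time stands still between calls to the robot, and variables do not carry over. Pictures are saved under pics/ and viewed, and the job is handed in when it is done.

Besides the shell and the picture viewer there is one more tool, called as name([rows], argument=value, ...), one row to a line, values as JSON. step_arm: Moves the arm, as the interface text tells. Shifts and turns lie within -1 to 1; 1 stands for 400 mm of shift or pi/2 rad of turn. Its arguments: {"type":"object","properties":{"series":{"type":"array","items":{"type":"array","items":{"type":"number","minimum":-1,"maximum":1}}},"jaw":{"type":"number"}},"required":["series"]}

```bash
ls; mkdir -p pics
cat > h.py <<'E'
import numpy as np, cv2, pickle
from bench import arm
def shot(tag):
    o={}
    for n in("side","top"):
        d=arm.get_image(n); o[n]=d
        cv2.imwrite(f"pics/{n}_{tag}.png",cv2.cvtColor(d["image"],cv2.COLOR_RGB2BGR))
    pickle.dump(o,open(f"pics/{tag}.pkl","wb")); return o
def load(tag): return pickle.load(open(f"pics/{tag}.pkl","rb"))
def ray(d,u,v):
    K=np.array(d["camera_matrix"]);k=d["k1"];T=np.array(d["world_from_camera"])
    p=cv2.undistortPoints(np.array([[[u,v]]],float),K,np.array([k,0,0,0.]))[0,0]
    r=T[:3,:3]@np.array([p[0],-p[1],-1.]);return T[:3,3],r/np.linalg.norm(r)
def onz(d,u,v,z):
    o,r=ray(d,u,v);return o+r*(z-o[2])/r[2]
def tri(d1,p1,d2,p2):
    o1,r1=ray(d1,*p1);o2,r2=ray(d2,*p2)
    s=np.linalg.lstsq(np.c_[r1,-r2],o2-o1,rcond=None)[0]
    a=o1+s[0]*r1;b=o2+s[1]*r2
    return (a+b)/2,np.linalg.norm(a-b)
def proj(d,P):
    T=np.array(d["world_from_camera"]);c=T[:3,:3].T@(np.asarray(P,float)-T[:3,3])
    x=np.array([c[0],-c[1]])/-c[2];x=x*(1+d["k1"]*(x@x));K=np.array(d["camera_matrix"])
    return (K@np.r_[x,1])[:2]
def crop(d,u0,v0,u1,v1,name):
    im=d["image"][v0:v1,u0:u1]; s=min(800/(u1-u0),600/(v1-v0))
    cv2.imwrite(f"pics/{name}.png",cv2.cvtColor(cv2.resize(im,None,fx=s,fy=s,interpolation=cv2.INTER_CUBIC),cv2.COLOR_RGB2BGR));print(name,"scale",s)
E
python3 - <<'E'
from h import *
print(arm.read_state(),arm.hold_point_z)
o=shot("a")
for n in o: print(n,np.round(o[n]["world_from_camera"],3),o[n]["camera_matrix"],o[n]["k1"])
E
```

```text
pics
{'clock': 0.0, 'joints': array([ 1.50462040e+00,  3.85552099e-01,  6.61882079e-03, -4.58763846e-04,
       -1.19400318e+00, -2.58605267e-01]), 'joint_vel': array([ 0.00014458,  0.00071315, -0.00016581, -0.00065337, -0.00093166,
       -0.00031671]), 'joint_efforts': array([-6.63459341e-04, -3.92292416e+01,  1.88407212e+01,  4.18644235e+00,
       -4.66984420e-03,  9.39026563e-07]), 'position': array([199.24180964, 591.77546685, 230.22750524]), 'ee_rot': array([ 9.86829324e-01, -1.61761229e-01, -1.09416877e-04,  1.08559804e-03]), 'contact_force': array([0.29938226, 0.42073463, 0.31168126]), 'wrist_torque': array([0.03561478, 0.0313345 , 0.01853182]), 'gripper_width': 85.3415997478547} 18.700000000000003
side [[ 7.71000e-01  3.15000e-01 -5.53000e-01 -1.31801e+02]
 [-6.36000e-01  4.13000e-01 -6.51000e-01 -8.59976e+02]
 [ 2.40000e-02  8.54000e-01  5.19000e-01  8.07870e+02]
 [ 0.00000e+00  0.00000e+00  0.00000e+00  1.00000e+00]] [[428.6754077    0.         277.66227002]
 [  0.         428.6754077  216.30708897]
 [  0.           0.           1.        ]] 0.028199521219518926
top [[ 1.900000e-02  9.810000e-01 -1.930000e-01  3.159730e+02]
 [-1.000000e+00  1.700000e-02 -8.000000e-03  5.519000e+00]
 [-5.000000e-03  1.930000e-01  9.810000e-01  1.573047e+03]
 [ 0.000000e+00  0.000000e+00  0.000000e+00  1.000000e+00]] [[482.40699986   0.         282.12526413]
 [  0.         482.40699986 216.54397594]
 [  0.           0.           1.        ]] -0.11509567712298889
```

View pics/side_a.png

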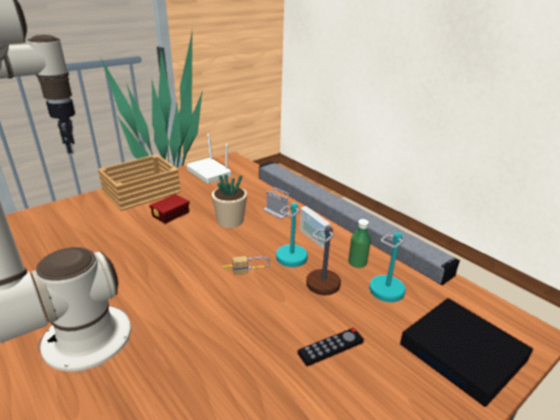

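View pics/top_a.png

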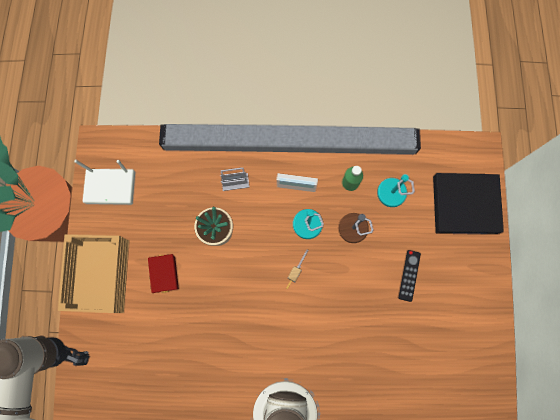

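The key is at about (297,270) in the top view and (245,263) in the side view. The dark stand is at (355,228) top and (323,282) side, with a turquoise look-alike on each side. I'll enlarge these areas.

Run:
```python
from h import *
o=load("a")
crop(o["top"],275,240,325,295,"ct1");crop(o["top"],325,205,395,250,"ct2")
crop(o["side"],215,240,285,285,"cs1");crop(o["side"],290,215,370,300,"cs2")
```

```text
ct1 scale 10.909090909090908
ct2 scale 11.428571428571429
cs1 scale 11.428571428571429
cs2 scale 7.0588235294117645
```

View pics/ct1.png

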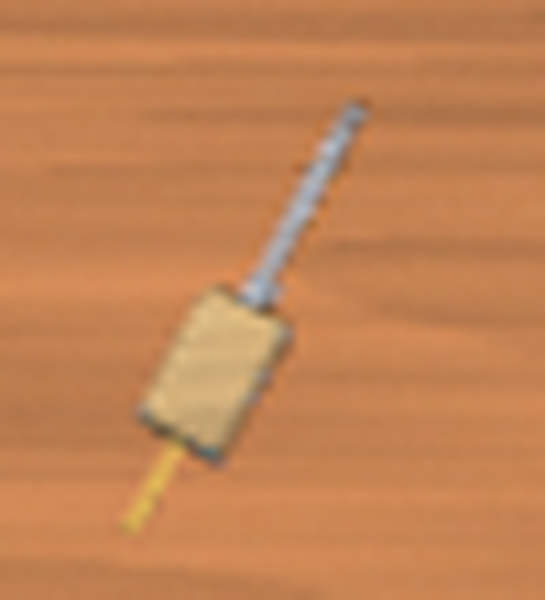

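View pics/ct2.png

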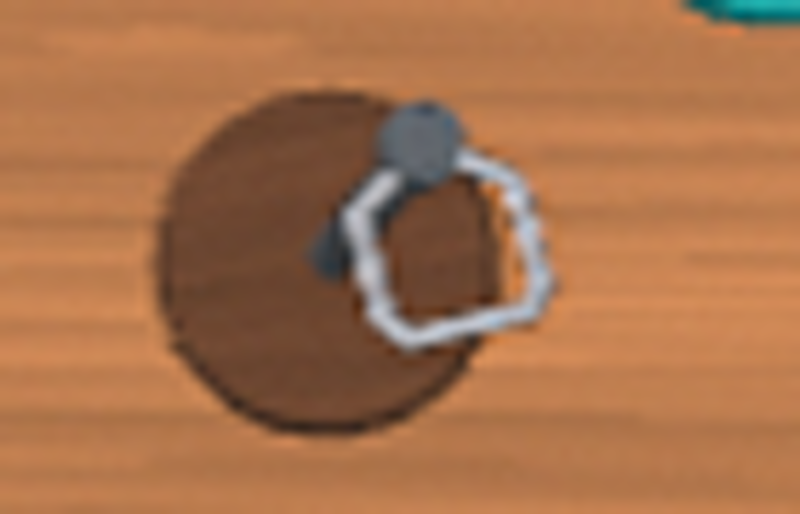

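View pics/cs1.png

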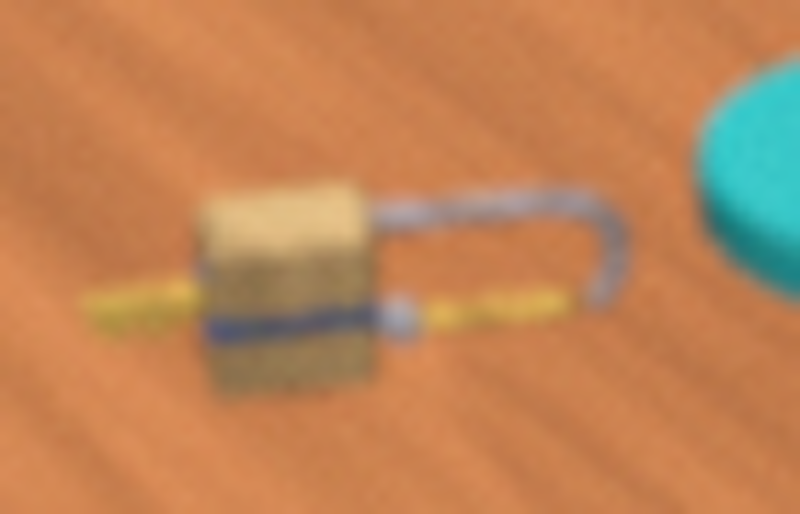

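View pics/cs2.png

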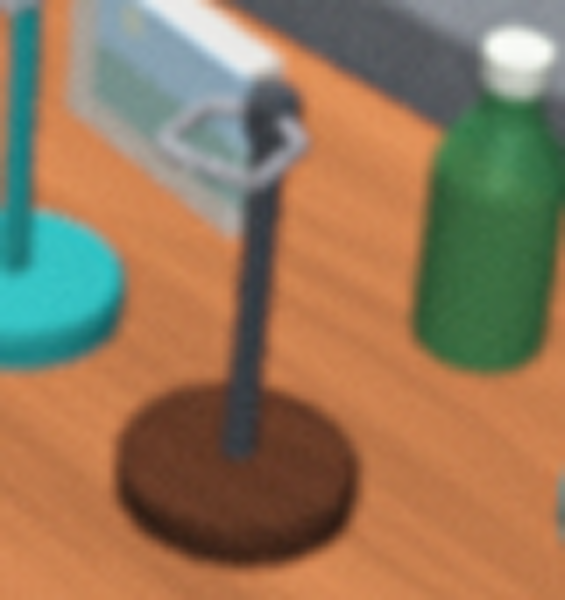

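```bash
cat > fit.py <<'E'
from h import *
from scipy.optimize import least_squares
o=load("a")
def px(c,s,u0,v0): return np.array([(c[0]+.5)/s-.5+u0,(c[1]+.5)/s-.5+v0])
T1=lambda a,b:("top",px((a,b),600/55,275,240));T2=lambda a,b:("top",px((a,b),800/70,325,205))
S1=lambda a,b:("side",px((a,b),800/70,215,240));S2=lambda a,b:("side",px((a,b),600/85,290,215))
key=[((22,14,48),T1(215,290)),((22,-14,48),T1(290,330)),((-22,-14,48),T1(216,456)),((-22,14,48),T1(142,408)),
((88,0,36),T1(360,108)),((-52,0,20),T1(130,525)),
((22,14,48),S1(356,184)),((22,-14,48),S1(371,252)),((-22,-14,48),S1(207,266)),((-22,14,48),S1(202,205)),
((22,-14,0),S1(372,376)),((-22,-14,0),S1(218,395)),((90,0,27),S1(628,245))]
st=[((0,0,193),T2(422,142)),((0,0,20),T2(330,255)),((-48,18.5,185),T2(405,338)),((-48,-18.5,185),T2(540,312)),
((0,0,20),S2(240,455)),((-48,19.,185),S2(165,138)),((-48,-19.,185),S2(250,186)),((0,0,193),S2(272,95))]
def solve(pts,x0,off):
    def f(x,full=False):
        c,s=np.cos(x[2]),np.sin(x[2]);R=np.array([[c,-s,0],[s,c,0],[0,0,1]])
        r=[]
        for P,(n,q) in pts:
            W=R@np.array(P,float)+[x[0],x[1],0]
            p=proj(o[n],W)
            if off: p=p+(x[3:5] if n=="top" else x[5:7])
            r.append(p-q)
        r=np.array(r)
        if full:return r
        return np.r_[r.ravel(),.5*x[3:]]
    s=least_squares(f,x0,loss="soft_l1");return s.x,f(s.x,True)
for off in(0,1):
  for nm,p,x0 in(("key",key,[250,0,1.]),("stand",st,[400,-150,0.])):
    x,r=solve(p,x0+[0]*4*off,off);print(nm,np.round(x,3),"deg",np.degrees(x[2]));print(np.round(r,1).tolist())
E
python3 fit.py; python3 -c "
from h import *
o=load('a')
print(onz(o['top'],297,272,48),onz(o['top'],355,228,20),onz(o['side'],323,282,20))"
```

```text
key [435.529 -24.099  -6.771] deg -387.9577661771266
[[-0.4, -1.4], [0.5, -0.8], [0.6, -0.1], [-0.4, -0.0], [0.0, -0.2], [-0.1, 0.2], [0.2, -0.2], [0.3, -0.5], [-0.5, -0.1], [-1.2, -0.5], [0.4, 1.6], [-1.0, 1.6], [-0.2, 0.6]]
stand [ 592.19  -216.568  345.824] deg 19814.235952210012
[[0.5, -0.5], [0.3, -0.2], [-0.3, -0.0], [0.1, -0.6], [-0.5, -0.3], [-0.7, 1.9], [-0.2, 0.2], [0.1, -0.0]]
key [ 4.3615e+02 -2.3382e+01 -6.7730e+00  1.5900e-01  5.0800e-01  2.1800e-01
 -4.4000e-02] deg -388.06270638883046
[[-0.4, -1.1], [0.5, -0.5], [0.5, 0.2], [-0.5, 0.3], [-0.0, 0.1], [-0.1, 0.5], [0.5, -0.4], [0.5, -0.7], [-0.3, -0.4], [-0.9, -0.8], [0.6, 1.4], [-0.7, 1.4], [0.1, 0.4]]
stand [ 5.92123e+02 -2.16668e+02  3.52104e+02 -1.55000e-01  3.12000e-01
  3.38000e-01 -2.70000e-01] deg 20174.05401351491
[[0.4, -0.2], [0.1, 0.1], [-0.4, 0.3], [-0.1, -0.3], [-0.2, -0.5], [-0.4, 1.6], [0.1, -0.1], [0.4, -0.3]]
[438.72645073 -32.17290631  48.        ] [ 587.75992355 -220.84262582   20.        ] [ 581.96987825 -226.62673687   20.        ]
```

The fit puts the key at (436,-24) with yaw -28°. The stand is at (592,-217) with yaw 14°, so the eye bar is at about (545.5,-228.4,185). I'll move towards the key now.

step_arm([
  [0.3,-0.4,-0.03,0,0,-0.05],
  [0.55,-0.78,-0.075,0,0,-0.104],
  [0.55,-0.78,-0.075,0,0,-0.104],
  [0.55,-0.78,-0.075,0,0,-0.104],
  [0.55,-0.78,-0.075,0,0,-0.104],
  [0.55,-0.78,-0.075,0,0,-0.104],
  [0.55,-0.78,-0.075,0,0,-0.104],
  [0.55,-0.78,-0.075,0,0,-0.104],
  [0.55,-0.78,-0.075,0,0,-0.104],
  [0.55,-0.78,-0.075,0,0,-0.104],
  [0.55,-0.78,-0.075,0,0,-0.104],
  [0.55,-0.78,-0.075,0,0,-0.104],
], jaw=1)

```text
clock: 1.1
position: [419.5, 280.0, 201.1]
ee_rot: [0.97, -0.242, -0.0, 0.0]
contact_force: [-0.6, -0.2, 0.5]
gripper_width: 85.3
```

step_arm([
  [0.041,-0.76,-0.228,0,0,0],
  [0.041,-0.76,-0.228,0,0,0],
  [0.041,-0.76,-0.228,0,0,0],
  [0.041,-0.76,-0.228,0,0,0],
  [0.041,-0.76,-0.228,0,0,0],
  [0.041,-0.76,-0.228,0,0,0],
  [0.041,-0.76,-0.228,0,0,0],
  [0.041,-0.76,-0.228,0,0,0],
  [0.041,-0.76,-0.228,0,0,0],
  [0.041,-0.76,-0.228,0,0,0],
  [0.041,-0.76,-0.228,0,0,0],
])

```text
clock: 2.02
position: [436.5, -22.4, 110.4]
ee_rot: [0.971, -0.241, 0.0, -0.0]
contact_force: [-0.4, 0.5, 0.3]
gripper_width: 85.3
```

Run:
```python
from h import *
o=shot("b");s=arm.read_state();print(s["position"],s["ee_rot"],s["joints"])
crop(o["side"],180,180,320,285,"sb")
from scipy.spatial.transform import Rotation as R
print(R.from_quat(s["ee_rot"]).as_matrix().round(3))
```

```text
[436.52300318 -22.10179123 110.62728767] [ 9.70687902e-01 -2.40342310e-01  6.52287160e-04 -3.82508055e-04] [ 3.23735810e-01  2.05553926e-01 -6.03707862e-01  7.92000363e-05
 -7.60023187e-01  7.61566046e-01]
sb scale 5.714285714285714
[[ 0.884 -0.467  0.001]
 [-0.467 -0.884  0.   ]
 [ 0.001 -0.001 -1.   ]]
```

View pics/sb.png

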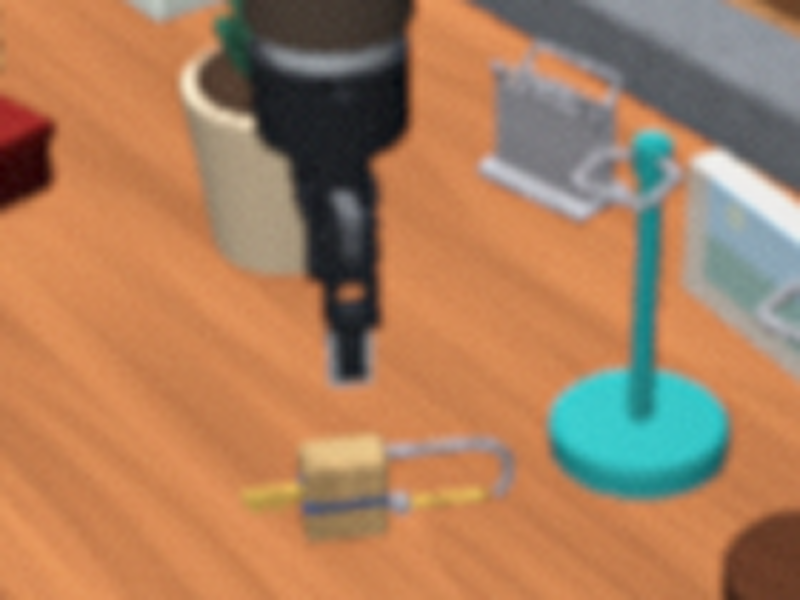

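The gripper is over the fob and its yaw matches the key's. I'll descend and close.

step_arm([
  [0,0,-0.08,0,0,0],
  [0,0,-0.16,0,0,0],
  [0,0,-0.2,0,0,0],
  [0,0,-0.23,0,0,0],
  [0,0,-0.25,0,0,0],
  [0,0,-0.255,0,0,0],
  [0,0,-0.255,0,0,0],
])

```text
clock: 2.7
position: [436.1, -22.9, 8.1]
ee_rot: [0.971, -0.241, -0.0, 0.0]
contact_force: [-0.7, 0.5, 0.0]
gripper_width: 85.2
```

step_arm([
  [0,0,0,0,0,0],
  [0,0,0,0,0,0],
  [0,0,0,0,0,0],
  [0,0,0,0,0,0],
  [0,0,0,0,0,0],
  [0,0,0,0,0,0],
  [0,0,0,0,0,0],
  [0,0,0,0,0,0],
  [0,0,0,0,0,0],
  [0,0,0,0,0,0],
], jaw=-1)

```text
clock: 3.53
position: [436.4, -23.6, 8.8]
ee_rot: [0.97, -0.242, 0.001, -0.0]
contact_force: [-0.5, 1.0, 5.7]
gripper_width: 27.6
```

step_arm([
  [0,0,0.03,0,0,0],
  [0,0,0.1,0,0,0],
  [0,0,0.2,0,0,0],
  [0,0,0.3,0,0,0],
  [0,0,0.4,0,0,0],
  [0,0,0.49,0,0,0],
  [0,0,0.55,0,0,0],
  [0,0,0.55,0,0,0.08],
  [0,0,0.55,0,0,0.15],
])

```text
clock: 4.28
position: [436.1, -23.5, 229.7]
ee_rot: [0.992, -0.123, 0.002, -0.001]
contact_force: [-0.0, -0.9, -1.7]
gripper_width: 27.4
```

Run:
```python
from h import *
o=shot("c");s=arm.read_state();print(s["position"],s["ee_rot"],s["contact_force"],s["wrist_torque"],s["gripper_width"])
crop(o["side"],180,100,320,205,"sc")
```

```text
[435.16081189 -23.79007767 227.95263735] [ 9.91990777e-01 -1.26309885e-01 -2.52658770e-04 -2.17261230e-04] [-0.07449937  0.91024266 -2.44228088] [0.0445773  0.08878404 0.01279711] 27.221030180673218
sc scale 5.714285714285714
```

View pics/sc.png

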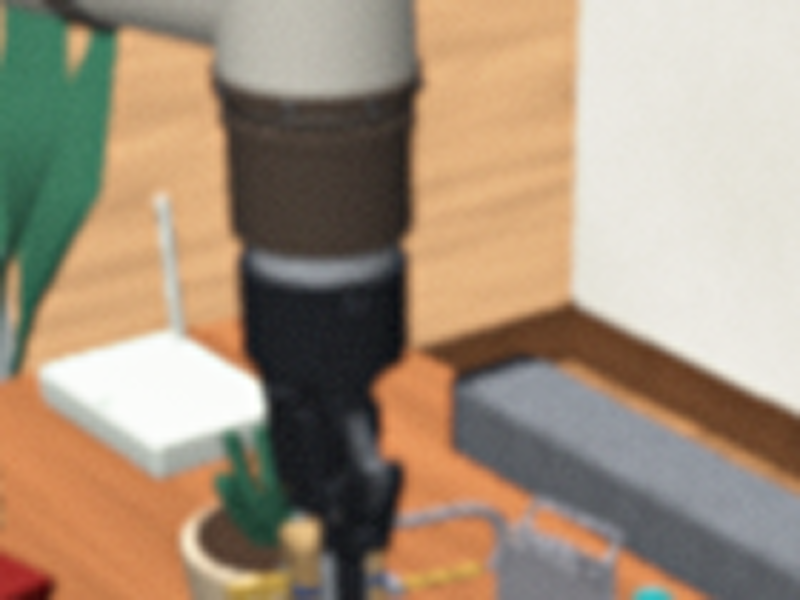

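The key is held and level. Next is above the eye, turned to line up.

step_arm([
  [0.02,-0.08,0,0,0,0.06],
  [0.04,-0.16,0,0,0,0.12],
  [0.05,-0.24,0,0,0,0.18],
  [0.06,-0.32,0,0,0,0.24],
  [0.08,-0.4,0,0,0,0.3],
  [0.1,-0.48,0,0,0,0.319],
  [0.1,-0.54,0,0,0,0.319],
  [0.1,-0.556,0,0,0,0.319],
  [0.1,-0.556,0,0,0,0.319],
  [0.1,-0.556,0,0,0,0.319],
  [0.1,-0.556,0,0,0,0.319],
])

```text
clock: 5.3
position: [475.5, -245.2, 227.8]
ee_rot: [0.992, 0.124, -0.0, -0.0]
contact_force: [0.4, 0.2, -0.7]
gripper_width: 27.4
```

Run:
```python
from h import *
o=shot("d");s=arm.read_state();print(s["clock"],s["position"],s["ee_rot"],s["contact_force"],s["joints"])
crop(o["side"],250,165,350,240,"sd");crop(o["top"],320,180,400,240,"td")
```

```text
5.4 [ 475.76441135 -244.98327055  228.22020173] [ 9.92225441e-01  1.24453470e-01  4.98179623e-05 -7.94102607e-05] [-0.91236632 -0.05205634 -1.4964818 ] [-1.72379297e-01  2.34447785e-01 -2.17207167e-01 -2.01214372e-04
 -1.11909262e+00  1.99281745e+00]
sd scale 8.0
td scale 10.0
```

View pics/sd.png

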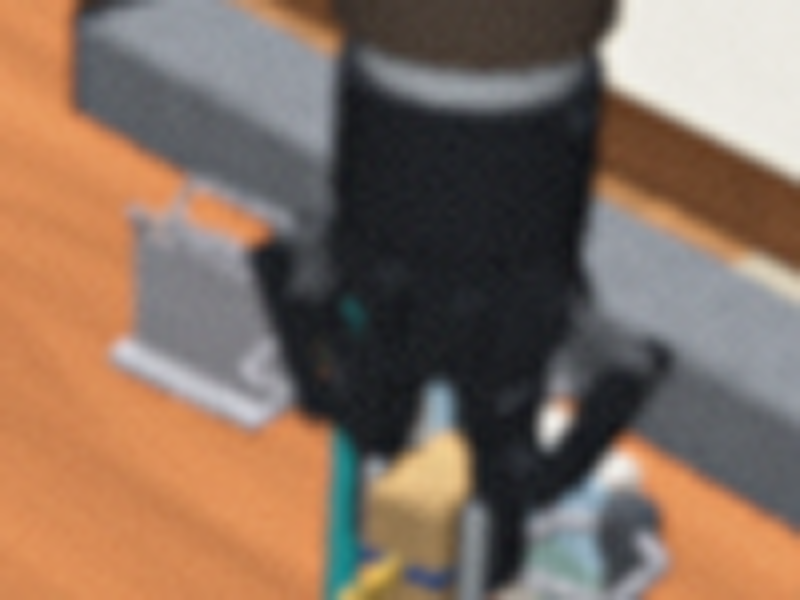

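View pics/td.png

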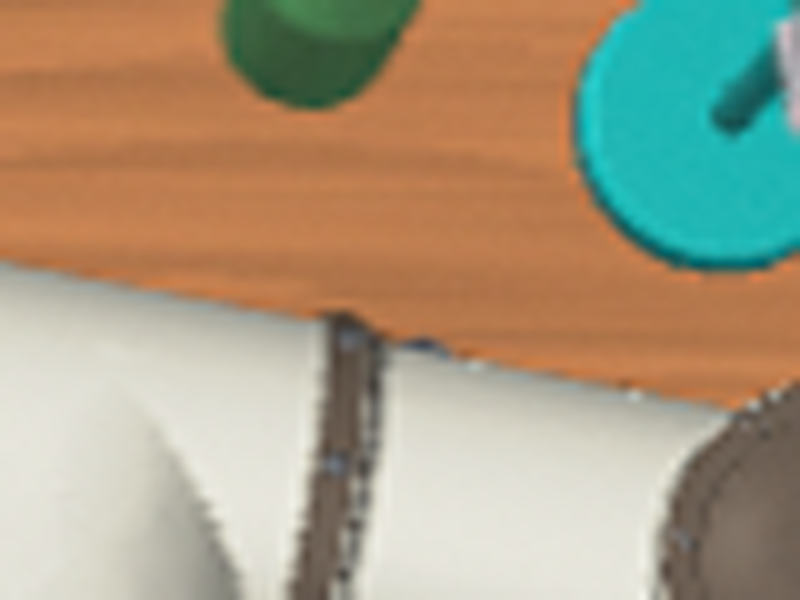

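The gripper hides the hook in both views here. I'll use picture c, where the hook is visible, to check how the key sits in the hand.

Run:
```python
from h import *
o=load("c");crop(o["side"],215,180,285,232,"sc2")
crop(o["top"],270,200,340,300,"tc")
import cv2
d=o["side"];im=cv2.cvtColor(d["image"],cv2.COLOR_RGB2BGR)
im=cv2.resize(im[180:232,215:285],None,fx=800/70,fy=800/70,interpolation=cv2.INTER_CUBIC)
s=arm.read_state()
# predicted key at c
y=np.radians(-28+13.5);c,sn=np.cos(y),np.sin(y);R=np.array([[c,-sn,0],[sn,c,0],[0,0,1]]);t=np.array([435.8,-23.7,220])
pl=[(22,0,44),(68,0,44),(78,0,42),(87,0,34),(87,0,20),(82,0,10.5)]
def dr(L,col):
    P=np.array([(proj(d,R@np.array(p,float)+t)-[215,180]+.5)*800/70-.5 for p in L])
    cv2.polylines(im,[np.int32(P.round())],False,col,1)
dr(pl,(255,0,255));dr([(30,0,10),(74,0,10)],(255,0,255))
for zz in(0,48):dr([(22,14,zz),(22,-14,zz),(-22,-14,zz),(-22,14,zz),(22,14,zz)],(255,255,0))
cv2.imwrite("pics/sc3.png",im)
```

```text
sc2 scale 11.428571428571429
tc scale 6.0
```

View pics/sc3.png

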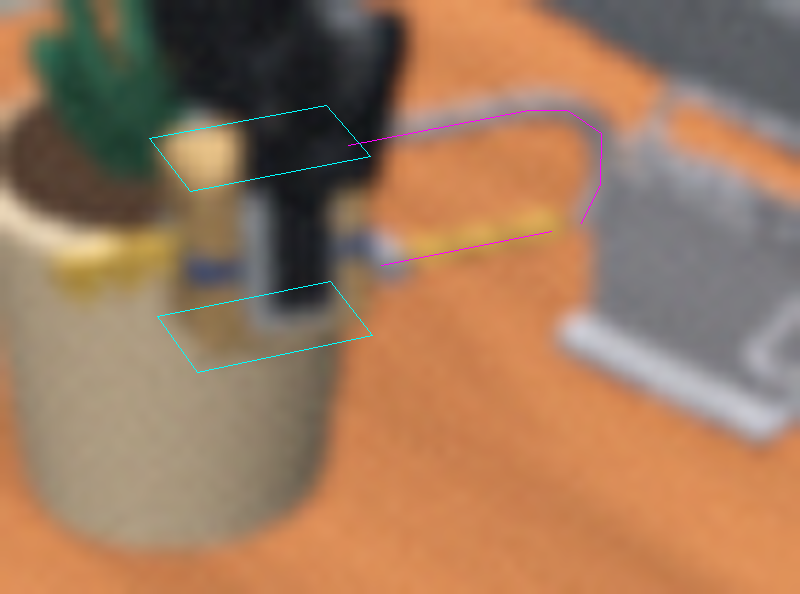

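View pics/tc.png

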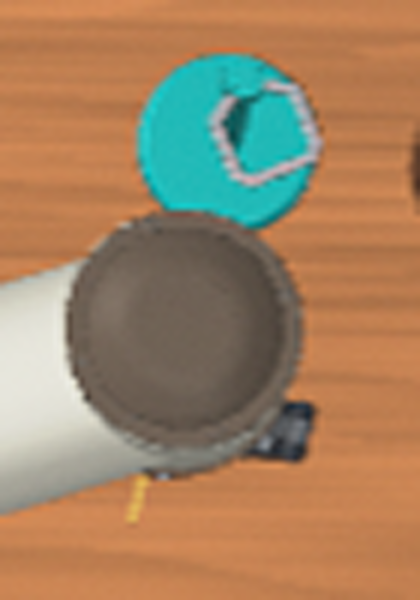

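```bash
cat > ov.py <<'E'
from h import *
def ov(d,u0,v0,u1,v1,name,items):
    s=min(800/(u1-u0),600/(v1-v0))
    im=cv2.cvtColor(d["image"],cv2.COLOR_RGB2BGR)
    im=cv2.resize(im[v0:v1,u0:u1],None,fx=s,fy=s,interpolation=cv2.INTER_CUBIC)
    for L,col in items:
        P=np.array([(proj(d,p)-[u0,v0]+.5)*s-.5 for p in L])
        cv2.polylines(im,[np.int32(P.round())],False,col,1)
    cv2.imwrite(f"pics/{name}.png",im)
def Rz(deg):
    y=np.radians(deg);c,s=np.cos(y),np.sin(y);return np.array([[c,-s,0],[s,c,0],[0,0,1]])
def W(L,R,t):return [R@np.array(p,float)+t for p in L]
def key(x,y,z,deg,R=None):
    R=Rz(deg) if R is None else R;t=np.array([x,y,z]);m=(255,0,255);c=(255,255,0)
    it=[(W([(22,0,44),(68,0,44),(78,0,42),(87,0,34),(87,0,20),(82,0,10.5)],R,t),m),(W([(30,0,10),(74,0,10)],R,t),m)]
    for zz in(0,48):it.append((W([(22,14,zz),(22,-14,zz),(-22,-14,zz),(-22,14,zz),(22,14,zz)],R,t),c))
    return it
def stand(x,y,deg):
    R=Rz(deg);t=np.array([x,y,0]);a=np.linspace(0,2*np.pi,40);m=(255,0,255);c=(255,255,0)
    it=[(W([(50*np.cos(q),50*np.sin(q),20) for q in a],R,t),c),(W([(50*np.cos(q),50*np.sin(q),0) for q in a],R,t),c),
     (W([(11*np.cos(q),11*np.sin(q),193) for q in a],R,t),c),
     (W([(-48,-19,185),(-48,19,185)],R,t),m),(W([(0,0,20),(0,0,193)],R,t),c)]
    return it
E
python3 - <<'E'
from ov import *
o=load("a")
ov(o["top"],325,200,395,252,"ot",stand(592.1,-216.6,14.2))
ov(o["side"],290,215,370,300,"os",stand(592.1,-216.6,14.2))
ov(o["side"],215,235,285,287,"ok",key(435.8,-23.8,0,-28))
E
```

```text
(no output)
```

View pics/ot.png

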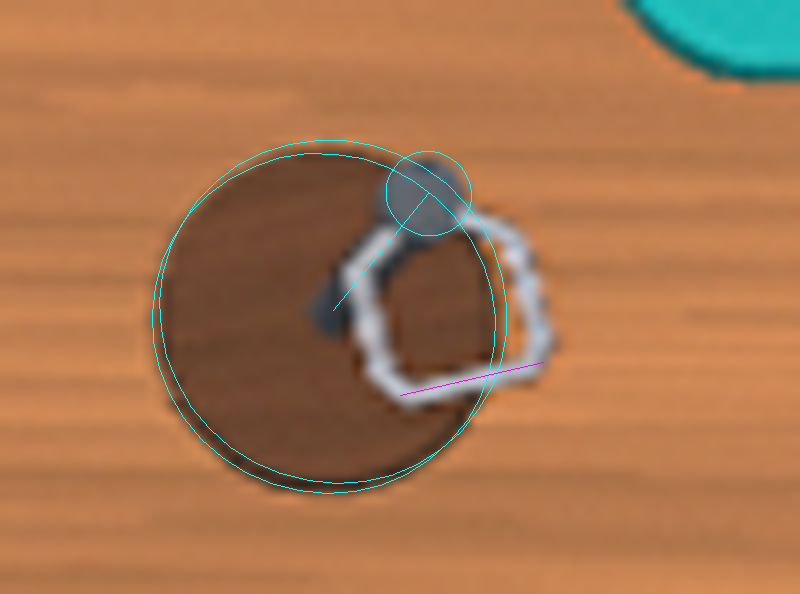

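View pics/os.png

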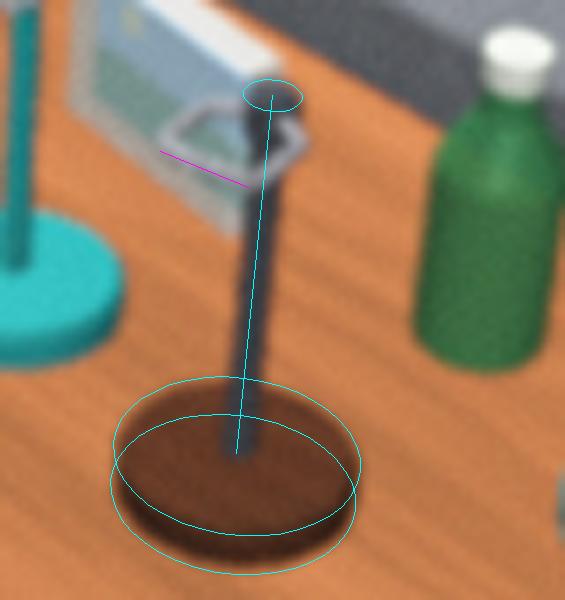

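View pics/ok.png

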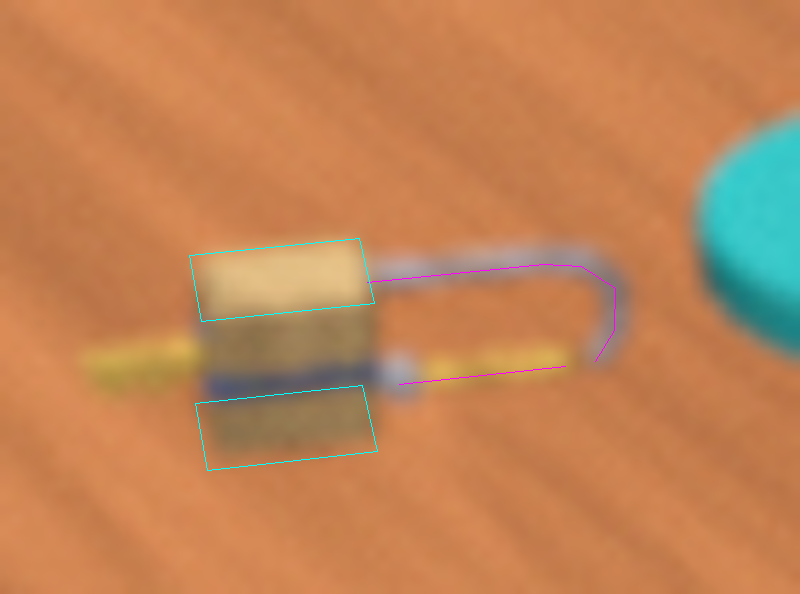

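The overlays agree to about 2 mm, but the mouth window is only ±3.5 mm. I'll touch the outside of the nose gently against the bar to calibrate its x position. First I back off in front of the eye and go down to its level.

step_arm([
  [-0.04,-0.01,0,0,0,0],
  [-0.08,-0.02,0,0,0,0],
  [-0.0815,-0.0205,-0.05,0,0,0],
  [-0.0815,-0.0205,-0.1,0,0,0],
  [-0.0815,-0.0205,-0.14,0,0,0],
  [-0.0815,-0.0205,-0.155,0,0,0],
  [-0.0815,-0.0205,-0.155,0,0,0],
  [-0.0815,-0.0205,-0.155,0,0,0],
])

```text
clock: 6.07
position: [443.8, -254.0, 166.8]
ee_rot: [0.992, 0.125, 0.0, 0.0]
contact_force: [0.7, -0.0, -0.2]
gripper_width: 27.6
```

Run:
```python
from ov import *
o=shot("e");s=arm.read_state();print(s["clock"],s["position"],s["contact_force"])
p=s["position"]
ov(o["side"],270,210,350,270,"se",key(443.2,-254.3,158,14.2)+stand(592.1,-216.6,14.2))
```

```text
6.1667 [ 444.21367732 -254.30725536  167.39391174] [-0.51044646  0.10272937 -1.82244066]
```

View pics/se.png

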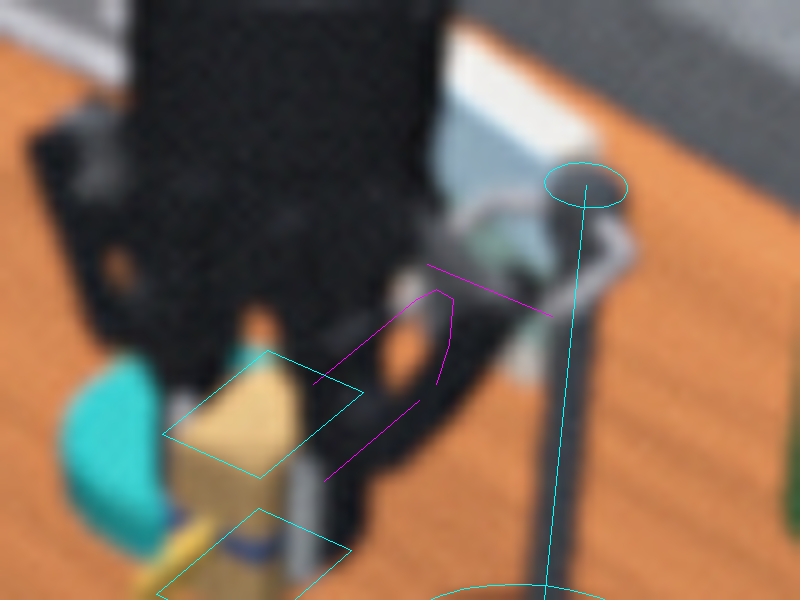

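step_arm([
  [0.01,0.0025,0,0,0,0],
  [0.0194,0.0049,0,0,0,0],
  [0.0194,0.0049,0,0,0,0],
  [0.0194,0.0049,0,0,0,0],
])

```text
clock: 6.5
position: [451.4, -252.3, 166.4]
ee_rot: [0.992, 0.124, 0.0, 0.0]
contact_force: [-0.3, 0.6, -0.8]
gripper_width: 27.3
```

step_arm([
  [0.0048,0.0012,0,0,0,0],
  [0.0048,0.0012,0,0,0,0],
  [0.0048,0.0012,0,0,0,0],
])

```text
clock: 6.75
position: [452.9, -251.9, 166.1]
ee_rot: [0.992, 0.124, -0.0, -0.0]
contact_force: [-0.1, 0.0, -1.2]
gripper_width: 27.4
```

step_arm([
  [0.0024,0.0006,0,0,0,0],
  [0.0024,0.0006,0,0,0,0],
  [0.0024,0.0006,0,0,0,0],
])

```text
clock: 7.0
position: [453.9, -251.6, 166.1]
ee_rot: [0.992, 0.124, -0.0, 0.0]
contact_force: [-0.8, -0.4, -1.0]
gripper_width: 27.3
```

step_arm([
  [0.0024,0.0006,0,0,0,0],
  [0.0024,0.0006,0,0,0,0],
  [0.0024,0.0006,0,0,0,0],
])

```text
clock: 7.25
position: [454.9, -251.4, 166.1]
ee_rot: [0.992, 0.124, 0.0, 0.0]
contact_force: [0.1, -1.5, -1.2]
gripper_width: 27.5
```

step_arm([
  [0.0024,0.0006,0,0,0,0],
  [0.0024,0.0006,0,0,0,0],
  [0.0024,0.0006,0,0,0,0],
])

```text
clock: 7.5
position: [455.8, -251.1, 166.1]
ee_rot: [0.992, 0.124, -0.0, 0.0]
contact_force: [0.5, 0.6, -1.3]
gripper_width: 27.5
```

No contact yet at 13 mm advance, so I'll continue in 1 mm steps.

step_arm([
  [0.0024,0.0006,0,0,0,0],
  [0.0024,0.0006,0,0,0,0],
  [0.0024,0.0006,0,0,0,0],
])

```text
clock: 7.75
position: [456.8, -250.9, 166.1]
ee_rot: [0.992, 0.124, 0.0, 0.0]
contact_force: [0.1, 0.1, -0.9]
gripper_width: 27.3
```

step_arm([
  [0.0024,0.0006,0,0,0,0],
  [0.0024,0.0006,0,0,0,0],
  [0.0024,0.0006,0,0,0,0],
])

```text
clock: 8.0
position: [457.5, -250.6, 166.0]
ee_rot: [0.992, 0.124, -0.0, -0.0]
contact_force: [-0.7, -0.1, -1.4]
gripper_width: 27.2
```

step_arm([
  [0.0024,0.0006,0,0,0,0],
  [0.0024,0.0006,0,0,0,0],
  [0.0024,0.0006,0,0,0,0],
])

```text
clock: 8.25
position: [457.7, -250.4, 165.8]
ee_rot: [0.992, 0.124, -0.001, -0.0]
contact_force: [-3.1, -1.1, -1.0]
gripper_width: 27.6
```

Contact came at TCP x of about 457.5, so the bar is about 2.7 mm further out than the vision estimate. I'll back off, go up, move over so the mouth is above the bar, and come down to just above it.

step_arm([
  [-0.0125,-0.003,0,0,0,0],
  [-0.0125,-0.003,0.0,0,0,0],
  [-0.0125,-0.003,0.05,0,0,0],
  [-0.0125,-0.003,0.1,0,0,0],
  [-0.0125,-0.003,0.11,0,0,0],
  [-0.0125,-0.003,0.11,0,0,0],
  [0.02,0.005,0.11,0,0,0],
  [0.047,0.0119,0.11,0,0,0],
  [0.047,0.0119,0.11,0,0,0],
  [0.047,0.0119,0.085,0,0,0],
  [0.047,0.0119,0.07,0,0,0],
  [0.047,0.0119,0.07,0,0,0],
])

```text
clock: 9.25
position: [475.8, -245.1, 191.3]
ee_rot: [0.992, 0.124, -0.003, -0.001]
contact_force: [-0.9, 0.7, -1.1]
gripper_width: 27.6
```

step_arm([
  [0,0,-0.005,0,0,0],
  [0,0,-0.005,0,0,0],
  [0,0,-0.005,0,0,0],
])

```text
clock: 9.5
position: [477.3, -245.8, 192.2]
ee_rot: [0.992, 0.124, 0.0, 0.0]
contact_force: [-0.3, 0.4, -0.8]
gripper_width: 27.5
```

step_arm([
  [0,0,-0.005,0,0,0],
  [0,0,-0.005,0,0,0],
  [0,0,-0.005,0,0,0],
])

```text
clock: 9.75
position: [477.4, -245.7, 190.2]
ee_rot: [0.992, 0.124, 0.0, 0.0]
contact_force: [1.0, -1.5, -1.0]
gripper_width: 27.6
```

step_arm([
  [0,0,-0.005,0,0,0],
  [0,0,-0.005,0,0,0],
  [0,0,-0.005,0,0,0],
])

```text
clock: 10.0
position: [477.6, -245.7, 188.3]
ee_rot: [0.992, 0.124, 0.0, 0.0]
contact_force: [-0.9, -0.2, -0.7]
gripper_width: 27.0
```

step_arm([
  [0,0,-0.005,0,0,0],
  [0,0,-0.005,0,0,0],
  [0,0,-0.005,0,0,0],
])

```text
clock: 10.25
position: [477.6, -245.7, 186.1]
ee_rot: [0.992, 0.124, 0.0, 0.0]
contact_force: [0.3, 0.8, -0.4]
gripper_width: 27.0
```

step_arm([
  [0,0,-0.005,0,0,0],
  [0,0,-0.005,0,0,0],
  [0,0,-0.005,0,0,0],
])

```text
clock: 10.5
position: [477.5, -245.6, 184.0]
ee_rot: [0.992, 0.124, -0.0, -0.0]
contact_force: [0.0, 0.3, -0.4]
gripper_width: 27.2
```

step_arm([
  [0,0,-0.005,0,0,0],
  [0,0,-0.005,0,0,0],
  [0,0,-0.005,0,0,0],
])

```text
clock: 10.75
position: [477.4, -245.6, 182.0]
ee_rot: [0.992, 0.124, -0.0, -0.0]
contact_force: [0.4, 0.6, 0.2]
gripper_width: 27.3
```

step_arm([
  [0,0,-0.005,0,0,0],
  [0,0,-0.005,0,0,0],
  [0,0,-0.005,0,0,0],
])

```text
clock: 11.0
position: [477.4, -245.6, 180.0]
ee_rot: [0.992, 0.124, -0.0, -0.0]
contact_force: [-0.1, 0.3, 0.2]
gripper_width: 27.6
```

The upward force is rising gently, which fits the gate opening, and there is no hard stop. I'll continue.

step_arm([
  [0,0,-0.005,0,0,0],
  [0,0,-0.01,0,0,0],
  [0,0,-0.015,0,0,0],
  [0,0,-0.015,0,0,0],
])

```text
clock: 11.33
position: [477.2, -245.6, 173.6]
ee_rot: [0.992, 0.124, -0.0, -0.0]
contact_force: [-0.8, -0.0, 0.7]
gripper_width: 27.2
```

step_arm([
  [0,0,-0.005,0,0,0],
  [0,0,-0.01,0,0,0],
  [0,0,-0.015,0,0,0],
  [0,0,-0.015,0,0,0],
])

```text
clock: 11.67
position: [476.9, -245.6, 167.6]
ee_rot: [0.992, 0.124, -0.001, -0.0]
contact_force: [0.3, 0.0, -0.1]
gripper_width: 27.3
```

step_arm([
  [0,0,-0.005,0,0,0],
  [0,0,-0.01,0,0,0],
  [0,0,-0.01,0,0,0],
])

```text
clock: 11.92
position: [476.7, -245.6, 163.4]
ee_rot: [0.992, 0.124, -0.001, -0.0]
contact_force: [-1.8, -0.8, -0.3]
gripper_width: 27.4
```

step_arm([
  [0,0,-0.005,0,0,0],
  [0,0,-0.0075,0,0,0],
  [0,0,-0.0075,0,0,0],
])

```text
clock: 12.17
position: [476.5, -245.5, 160.4]
ee_rot: [0.992, 0.124, -0.001, -0.0]
contact_force: [-2.6, -0.4, 0.5]
gripper_width: 26.9
```

step_arm([
  [0,0,-0.0025,0,0,0],
  [0,0,-0.0025,0,0,0],
  [0,0,-0.0025,0,0,0],
])

```text
clock: 12.42
position: [478.1, -245.6, 160.1]
ee_rot: [0.992, 0.124, 0.001, 0.0]
contact_force: [-0.3, -0.2, -0.6]
gripper_width: 27.6
```

The x deflection and force released suddenly, so the gate has snapped shut behind the bar. I'll move on towards the crook, then lift slowly for the tug.

step_arm([
  [-0.007,-0.0017,0,0,0,0],
  [-0.014,-0.0035,0.005,0,0,0],
  [-0.0205,-0.0052,0.01,0,0,0],
  [-0.0205,-0.0052,0.015,0,0,0],
  [-0.0205,-0.0052,0.015,0,0,0],
])

```text
clock: 12.83
position: [469.5, -247.9, 166.9]
ee_rot: [0.992, 0.124, 0.001, 0.0]
contact_force: [-1.0, -1.0, -0.0]
gripper_width: 27.3
```

step_arm([
  [0,0,0.005,0,0,0],
  [0,0,0.01,0,0,0],
  [0,0,0.015,0,0,0],
  [0,0,0.015,0,0,0],
])

```text
clock: 13.17
position: [469.6, -247.8, 172.7]
ee_rot: [0.992, 0.124, 0.0, 0.0]
contact_force: [0.1, 0.4, -0.5]
gripper_width: 27.9
```

step_arm([
  [0,0,0.005,0,0,0],
  [0,0,0.0075,0,0,0],
  [0,0,0.0075,0,0,0],
])

```text
clock: 13.42
position: [469.6, -247.7, 175.3]
ee_rot: [0.992, 0.124, 0.0, 0.0]
contact_force: [0.7, -0.4, -1.3]
gripper_width: 27.4
```

At this point the bar would bear on the nose as well. I'll shift back so it lies over the gate (x≈71) and tug there.

step_arm([
  [0.008,0.002,-0.005,0,0,0],
  [0.016,0.004,-0.005,0,0,0],
  [0.023,0.006,-0.005,0,0,0],
  [0.023,0.006,-0.005,0,0,0],
  [0.023,0.006,0,0,0,0],
  [0.023,0.006,0,0,0,0],
])

```text
clock: 13.92
position: [478.6, -245.4, 175.4]
ee_rot: [0.992, 0.124, 0.0, 0.0]
contact_force: [-0.8, -0.7, -1.6]
gripper_width: 27.5
```

step_arm([
  [0,0,0.0025,0,0,0],
  [0,0,0.0025,0,0,0],
  [0,0,0.0025,0,0,0],
])

```text
clock: 14.17
position: [478.4, -245.4, 176.3]
ee_rot: [0.992, 0.124, 0.0, 0.0]
contact_force: [0.0, 0.9, -1.0]
gripper_width: 27.6
```

step_arm([
  [0,0,0.0025,0,0,0],
  [0,0,0.0025,0,0,0],
  [0,0,0.0025,0,0,0],
])

```text
clock: 14.42
position: [478.5, -245.4, 177.2]
ee_rot: [0.992, 0.124, 0.0, 0.0]
contact_force: [-0.3, 0.0, -1.0]
gripper_width: 27.7
```

step_arm([
  [0,0,0.0025,0,0,0],
  [0,0,0.0025,0,0,0],
  [0,0,0.0025,0,0,0],
])

```text
clock: 14.67
position: [478.5, -245.3, 178.2]
ee_rot: [0.992, 0.124, 0.0, 0.0]
contact_force: [-0.1, -0.3, -1.1]
gripper_width: 27.2
```

step_arm([
  [0,0,0.0025,0,0,0],
  [0,0,0.0025,0,0,0],
  [0,0,0.0025,0,0,0],
])

```text
clock: 14.92
position: [478.3, -245.3, 178.9]
ee_rot: [0.992, 0.124, -0.0, -0.0]
contact_force: [0.0, 0.4, -2.3]
gripper_width: 27.5
```

step_arm([
  [0,0,0.0025,0,0,0],
  [0,0,0.0025,0,0,0],
  [0,0,0.0025,0,0,0],
])

```text
clock: 15.17
position: [478.2, -245.2, 179.5]
ee_rot: [0.992, 0.124, -0.0, -0.0]
contact_force: [2.0, -0.3, -5.9]
gripper_width: 27.3
```

step_arm([
  [0,0,0.001,0,0,0],
  [0,0,0.001,0,0,0],
  [0,0,0.001,0,0,0],
  [0,0,0.001,0,0,0],
  [0,0,0.001,0,0,0],
])

```text
clock: 15.58
position: [478.2, -245.2, 180.0]
ee_rot: [0.992, 0.124, -0.0, -0.0]
contact_force: [3.2, 0.8, -8.9]
gripper_width: 27.4
```

Run:
```python
from ov import *
s=arm.read_state();print(s["clock"],s["position"],s["contact_force"],s["wrist_torque"])
o=shot("f")
crop(o["side"],270,180,370,255,"sf")
```

```text
15.5833 [ 478.21783924 -245.16606716  180.02342844] [ 3.23759722  0.79075506 -8.92964675] [-0.20904246 -0.18289232 -0.05816865]
sf scale 8.0
```

View pics/sf.png

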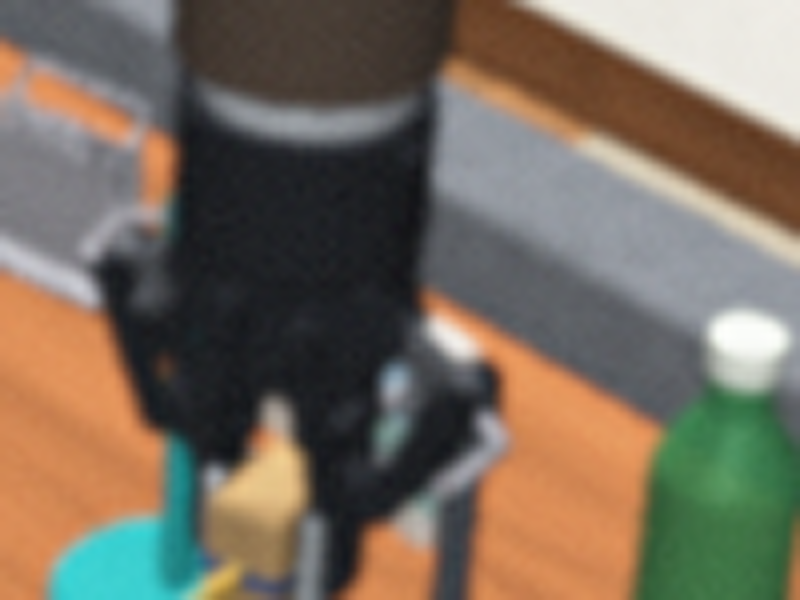

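The tug read about 7 to 8 N net downward and the key stayed firmly held, so the gate is latched. I'll relax it to the crook position and then tilt the key about the bar while still holding it, so it swings less on release.

step_arm([
  [0,0,-0.01,0,0,0],
  [0,0,-0.02,0,0,0],
  [-0.007,-0.0017,-0.034,0,0,0],
  [-0.014,-0.0035,-0.034,0,0,0],
  [-0.021,-0.0053,-0.034,0,0,0],
  [-0.021,-0.0053,-0.034,0,0,0],
  [-0.021,-0.0053,-0.034,0,0,0],
])

```text
clock: 16.27
position: [470.1, -247.7, 167.4]
ee_rot: [0.992, 0.124, 0.0, 0.0]
contact_force: [-0.6, 0.6, -0.4]
gripper_width: 27.0
```

step_arm([
  [0.0052,0.0013,-0.017,0.0136,-0.0538,0],
  [0.0104,0.0026,-0.034,0.0273,-0.1077,0],
  [0.0185,0.0046,-0.05,0.041,-0.1615,0],
  [0.0267,0.0067,-0.0658,0.0545,-0.2153,0],
  [0.0267,0.0067,-0.0658,0.0545,-0.2153,0],
  [0.0267,0.0067,-0.0658,0.0545,-0.2153,0],
])

```text
clock: 16.77
position: [480.6, -245.5, 141.3]
ee_rot: [0.977, 0.122, 0.172, -0.021]
contact_force: [0.4, -0.4, -0.1]
gripper_width: 27.5
```

```bash
python3 -c "
from h import *
s=arm.read_state();print(s['clock'],s['position'],s['contact_force'],s['joints'])"
```

```text
16.7667 [ 480.61194778 -245.54914745  141.25635512] [ 0.42529218 -0.38288369 -0.05543975] [-0.28182421  0.23506157 -0.40634963 -0.28845927 -0.64622887  2.30665522]
```

step_arm([
  [0.0105,0.0027,-0.0141,0.0136,-0.0538,0],
  [0.021,0.0054,-0.0282,0.0273,-0.1077,0],
  [0.021,0.0054,-0.0282,0.0273,-0.1077,0],
  [0.021,0.0054,-0.0282,0.0273,-0.1077,0],
])

```text
clock: 17.1
position: [489.2, -243.7, 129.6]
ee_rot: [0.959, 0.12, 0.255, -0.032]
contact_force: [0.5, -0.8, -0.5]
gripper_width: 27.2
```

Run:
```python
from h import *
s=arm.read_state();print(s['clock'],s['position'],s['contact_force'],s['joints'])
o=shot("g");crop(o["side"],270,190,370,265,"sg")
```

```text
17.1 [ 489.17441179 -243.738128    129.59845628] [ 0.49509937 -0.80960301 -0.4620476 ] [-0.37251151  0.24472983 -0.39559108 -0.56591003 -0.5682628   2.61774074]
sg scale 8.0
```

View pics/sg.png

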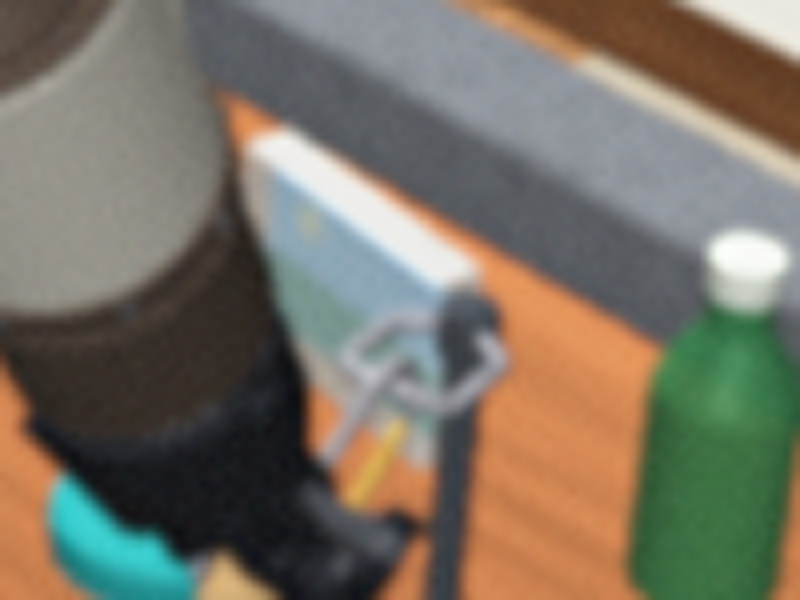

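The picture shows the hook around the front bar with the brass gate shut beneath it. The key is tilted 30° and the forces are about zero. I'll release and retreat along the fingers.

step_arm([
  [0,0,0,0,0,0],
  [0,0,0,0,0,0],
  [0,0,0,0,0,0],
  [0,0,0,0,0,0],
  [-0.024,-0.006,0.043,0,0,0],
  [-0.06,-0.015,0.108,0,0,0],
  [-0.1,-0.025,0.18,0,0,0],
  [-0.121,-0.031,0.2165,0,0,0],
  [-0.2,-0.04,0.3,0,0,0],
  [-0.3,-0.05,0.35,0,0,0],
  [-0.3,-0.05,0.35,0,0,0],
  [-0.3,-0.05,0.35,0,0,0],
], jaw=1)

```text
clock: 18.2
position: [368.2, -263.3, 271.9]
ee_rot: [0.958, 0.119, 0.259, -0.03]
contact_force: [-0.1, 0.6, -0.1]
gripper_width: 85.4
```

Run:
```python
from h import *
s=arm.read_state();print(s['clock'],s['position'],s['contact_force'],s['joints'])
o=shot("h");crop(o["side"],270,210,390,300,"sh");
```

```text
18.2 [ 368.18275866 -263.31392966  271.86899526] [-0.12577421  0.64749598 -0.12095442] [-0.53508223 -0.06481988 -0.37291393 -0.45703133 -0.92140033  2.56997245]
sh scale 6.666666666666667
```

View pics/sh.png

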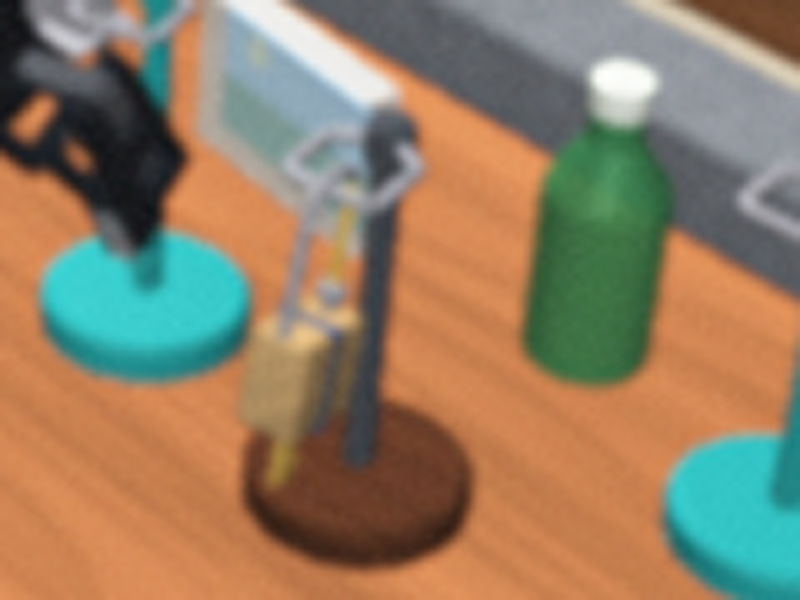

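The key hangs from the eye with its gate shut. I'll wait for the swing to die out.

step_arm([
  [0,0,0,0,0,0],
  [0,0,0,0,0,0],
  [0,0,0,0,0,0],
  [0,0,0,0,0,0],
  [0,0,0,0,0,0],
  [0,0,0,0,0,0],
  [0,0,0,0,0,0],
  [0,0,0,0,0,0],
  [0,0,0,0,0,0],
  [0,0,0,0,0,0],
  [0,0,0,0,0,0],
  [0,0,0,0,0,0],
])

```text
clock: 19.3
position: [369.1, -262.6, 269.4]
ee_rot: [0.958, 0.12, 0.257, -0.032]
contact_force: [0.3, -0.7, -0.4]
gripper_width: 85.6
```

step_arm([
  [0,0,0,0,0,0],
  [0,0,0,0,0,0],
  [0,0,0,0,0,0],
  [0,0,0,0,0,0],
  [0,0,0,0,0,0],
  [0,0,0,0,0,0],
  [0,0,0,0,0,0],
  [0,0,0,0,0,0],
  [0,0,0,0,0,0],
  [0,0,0,0,0,0],
  [0,0,0,0,0,0],
  [0,0,0,0,0,0],
])

```text
clock: 20.3
position: [369.1, -262.6, 269.3]
ee_rot: [0.959, 0.12, 0.257, -0.032]
contact_force: [0.1, -0.8, -0.2]
gripper_width: 85.7
```

step_arm([
  [0,0,0,0,0,0],
  [0,0,0,0,0,0],
  [0,0,0,0,0,0],
  [0,0,0,0,0,0],
  [0,0,0,0,0,0],
  [0,0,0,0,0,0],
  [0,0,0,0,0,0],
  [0,0,0,0,0,0],
  [0,0,0,0,0,0],
  [0,0,0,0,0,0],
  [0,0,0,0,0,0],
  [0,0,0,0,0,0],
])

```text
clock: 21.3
position: [369.1, -262.6, 269.3]
ee_rot: [0.959, 0.12, 0.257, -0.032]
contact_force: [0.3, -0.7, 0.2]
gripper_width: 85.7
```

step_arm([
  [0,0,0,0,0,0],
  [0,0,0,0,0,0],
  [0,0,0,0,0,0],
  [0,0,0,0,0,0],
  [0,0,0,0,0,0],
  [0,0,0,0,0,0],
  [0,0,0,0,0,0],
  [0,0,0,0,0,0],
  [0,0,0,0,0,0],
  [0,0,0,0,0,0],
  [0,0,0,0,0,0],
  [0,0,0,0,0,0],
])

```text
clock: 22.3
position: [369.2, -262.6, 269.3]
ee_rot: [0.958, 0.12, 0.257, -0.032]
contact_force: [0.6, -0.1, 0.8]
gripper_width: 85.5
```

step_arm([
  [0,0,0,0,0,0],
  [0,0,0,0,0,0],
  [0,0,0,0,0,0],
  [0,0,0,0,0,0],
  [0,0,0,0,0,0],
  [0,0,0,0,0,0],
  [0,0,0,0,0,0],
  [0,0,0,0,0,0],
  [0,0,0,0,0,0],
  [0,0,0,0,0,0],
  [0,0,0,0,0,0],
  [0,0,0,0,0,0],
])

```text
clock: 23.3
position: [369.1, -262.6, 269.3]
ee_rot: [0.959, 0.12, 0.257, -0.032]
contact_force: [0.3, 0.6, 0.3]
gripper_width: 85.4
```

step_arm([
  [0,0,0,0,0,0],
  [0,0,0,0,0,0],
  [0,0,0,0,0,0],
  [0,0,0,0,0,0],
  [0,0,0,0,0,0],
  [0,0,0,0,0,0],
  [0,0,0,0,0,0],
  [0,0,0,0,0,0],
  [0,0,0,0,0,0],
  [0,0,0,0,0,0],
  [0,0,0,0,0,0],
  [0,0,0,0,0,0],
])

```text
clock: 24.3
position: [369.1, -262.6, 269.3]
ee_rot: [0.959, 0.12, 0.257, -0.032]
contact_force: [-0.3, -0.9, 0.7]
gripper_width: 85.6
```

step_arm([
  [0,0,0,0,0,0],
  [0,0,0,0,0,0],
  [0,0,0,0,0,0],
  [0,0,0,0,0,0],
  [0,0,0,0,0,0],
  [0,0,0,0,0,0],
  [0,0,0,0,0,0],
  [0,0,0,0,0,0],
  [0,0,0,0,0,0],
  [0,0,0,0,0,0],
  [0,0,0,0,0,0],
  [0,0,0,0,0,0],
])

```text
clock: 25.3
position: [369.1, -262.6, 269.3]
ee_rot: [0.959, 0.12, 0.257, -0.032]
contact_force: [0.2, -0.2, 0.7]
gripper_width: 85.4
```

step_arm([
  [0,0,0,0,0,0],
  [0,0,0,0,0,0],
  [0,0,0,0,0,0],
  [0,0,0,0,0,0],
  [0,0,0,0,0,0],
  [0,0,0,0,0,0],
  [0,0,0,0,0,0],
  [0,0,0,0,0,0],
  [0,0,0,0,0,0],
  [0,0,0,0,0,0],
  [0,0,0,0,0,0],
  [0,0,0,0,0,0],
])

```text
clock: 26.3
position: [369.2, -262.6, 269.3]
ee_rot: [0.958, 0.12, 0.257, -0.032]
contact_force: [0.3, 0.2, 0.4]
gripper_width: 85.1
```

Run:
```python
from h import *
a=[arm.get_image("side") for _ in range(12)]
R=lambda d:d["image"][215:290,300:345].astype(int)
print([round(float(np.abs(R(a[i])-R(a[0])).mean()),2) for i in range(12)],[int(np.abs(R(a[i])-R(a[0])).max()) for i in range(12)])
print(arm.read_state()['clock'])
o=shot("i");crop(o["side"],270,210,390,300,"si")
```

```text
[0.0, 1.51, 1.52, 1.53, 1.56, 1.56, 1.53, 1.55, 1.55, 1.56, 1.57, 1.53] [0, 8, 8, 8, 8, 9, 7, 8, 8, 8, 9, 9]
26.9
si scale 6.666666666666667
```

View pics/si.png

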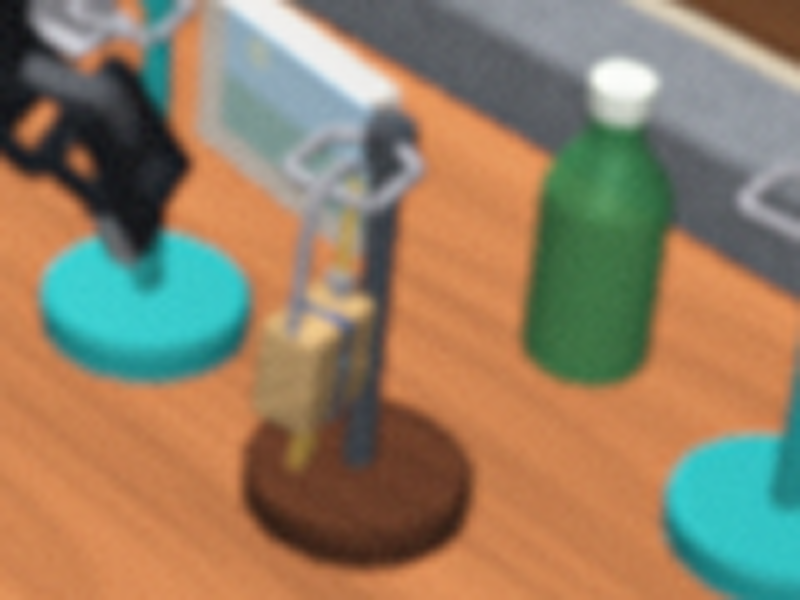

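View pics/top_i.png

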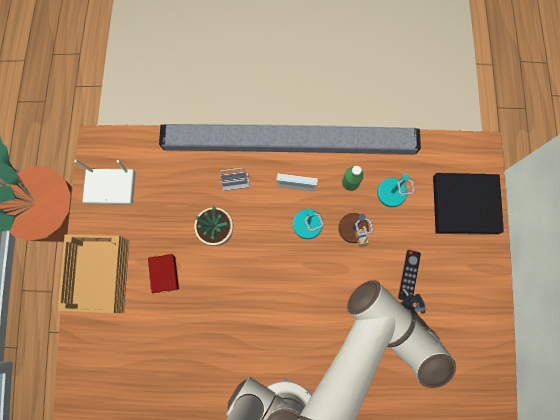

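Twelve frames differ only by noise, so the key hangs still with the gate shut. The other objects are in the same places as in the first picture. Handing in.

```bash
python3 -c "
from bench import arm
print(arm.job_done())"
```

```text
the job is handed in; nothing more can be done
None
```

The key is clipped onto the dark stand's eye, it held against the tug, and it now hangs freely and still. I handed the job in at about 27 s.

- **Clipping:** I picked the key up by its fob and touched the hook's nose lightly on the eye's bar to get the alignment. That showed the camera estimate was about 2.7 mm short. I then lowered the hook over the bar until the push on the gate suddenly released, which was the gate snapping shut.
- **Tug:** I lifted against the shut gate while holding the fob. The force first read about 5 N net. One extra small step took it to about 8 N net (8.9 N raw), more than the 5 N asked for. The gate held.
- **Release:** I relaxed the pull, tilted the key about 30° so it would swing less, let go and backed away.
- **Last checks:** The side view shows the hook on the bar with the gate shut. Twelve frames over about 0.6 s differed only by image noise. The gripper is clear and reads no contact force. By eye, the other objects are where they started.

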